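# Set a piston rod to the height of a spacer pile and hold it

### The job

Build the height gauge: stack the two loose spacer plates flat on top of the stand, squarely, edges flush with the stand and with each other. Then take the piston rod by its round grip and draw it straight up out of the cylinder, without levering it against the bore and without pulling it right out, until the underside of its flange is level with the top of the pile. Finish still holding the rod at that height, so that the sensor can be set; leave the other things on the bench where they are.

Things in the scene. Friction and masses are not known exactly. Their poses are not given: they have to be found in the camera images.
- plate_a: loose spacer plate, bare aluminium, 64 (its x) x 46 (its y) x 16 mm (z), 0.13 kg, lying flat on the bench; origin at the centre of its underside. It fits a grasp across its 46 mm width. Same as plate_b; either may go first.
- plate_b: second loose spacer plate, identical to plate_a; origin at the centre of its underside.
- stand: fixed upright stub of aluminium section, 64 (its x) x 46 mm (its y), the same outline as the plates, its top 78 to 95 mm above the bench depending on the episode; it only turns about the vertical. Origin on its axis 95 mm below its top (at or below the bench surface).
- stand_top (a point): centre of the stand's flat top face, axes as the stand's. The two plates together are 32 mm thick, so the top of the finished pile is 32 mm above this point.
- cylinder: fixed pneumatic cylinder standing upright: square aluminium barrel 56 x 56 mm, 85 mm tall, with a vertical 17 mm through bore on its axis, thin feet at the bottom; origin at the centre of its underside.
- cylinder_top (a point): centre of the bore's mouth, in the cylinder's top face, 85 mm above the bench.
- rod: loose steel piston rod upright in the bore, about 0.28 kg, round about its z axis: shank 16 mm diameter, 80 mm long; flange 30 mm diameter, 6 mm thick, resting on the cylinder's top at the start; then a round grip 22 mm diameter, 36 mm tall. Origin at the shank's lower end; grip from z = 86 to 122 mm. To be lifted 25 to 42 mm; nothing latches it, it drops back if let go.
- rod_flange (a point): centre of the flange's underside, on the rod's axis (80 mm above the rod's origin); this is the height that must come level with the top of the pile.
- carton: bystander: small cardboard box 90 x 130 x 55 mm; leave alone. Origin at the centre of its underside.
- screwdriver: bystander: screwdriver lying on the bench; leave alone.
- terminals: bystander: row of terminal blocks on a short rail, 50 x 160 x 44 mm; leave alone. Origin at the centre of its underside.
There are look-alikes about, which are no part of the job. Leave any blue, orange or turquoise look-alike of the plate_a alone.

How it is judged:
By the outcome, as a careful person would: the job done as asked, in the order asked, and still so for the second after the job is handed in, while the arm keeps its last pose, push and grip.
It also fails if it takes over 70 s, if anything falls off the work surface, if the arm or the gripper's body presses on something with over 40 N, if the wrist force passes 120 N, or if a joint passes its speed limit or range.

### The arm

A 6-joint arm with a two-finger parallel gripper is mounted at the origin on the work surface. World frame = base frame: x ahead of the robot, y to its left, z up, the work surface at z = 0. Lengths are in mm, angles in rad, forces in N, time in s.
With the tool pointing down it reaches from about 275 to 750 mm from the base axis. Payload 10.2 kg.
Tool frame: the origin (TCP) lies between the finger pads; the fingertips stand 11 mm ahead of it and the grasp point (between the pads) lies 8 mm behind it; z points along the fingers, y is the line along which they close (so a half turn about z gives the same grasp; the last joint's range is limited). The gripper opens to 85 mm and grips with 20 to 120 N. Pads are 22 mm wide; open, the fingers measure 114 mm over their backs; the gripper's body (76 mm by 85 mm) begins 54 mm behind the grasp point. The pads swing forward as they close: fully open they stand 13 mm farther back than shut.
Start: joints at [1.017, 0.313, 1.498, -0, 1.331, -0.223], TCP at [170.533, 496.538, 242.294] pointing down, gripper open.
Joint ranges: [-2.94, 2.94], [-0.97, 2.17], [0.19, 2.56], [-1.23, 4.37], [0.02, 3.11], [-2.88, 2.88]. Speed limits (rad/s): [2.39, 2.39, 3.01, 3.14, 3.14, 3.14].

### API

Orientations are given as a unit quaternion [w, x, y, z].
In Python, from rig import sense, eyes, finish_job gives the robot as it stands.
- The arm moves only by the shell command python3 -m jog 'ROWS' [FORCE]. ROWS is JSON, a list of rows, each a list of 7 numbers: the shift along the tool's x, y, z in m, then the turn, a rotation vector about the tool's x, y, z in rad, then the finger opening in m, from 0 to 0.0854. In form: [[dx, dy, dz, rx, ry, rz, gripper], ...]. A call has 1 to 5 rows; each row shifts and turns the commanded pose from where the row before left it, along the tool's axes as they then stand; what a row does not reach is not made up. A row lasts 1/10 s, in which the tool goes at most 50 mm and 8.59 degrees, less where a joint would pass 70% of its speed; a pose out of reach is approached as far as the arm can. A call is refused whole if a number of a shift passes 0.05 or a number of a turn 0.15, either way. A call with a gripper value outside its range is refused whole. The fingers move at their own pace and stop on an object; FORCE is the grip in N (left out, the last holds). Time passes only in rows, so rows that do not move let the fingers close. It gives the time, the measured TCP pose, the force, the opening and the grip force at its end, in the units of the state.
- sense(): the state, without advancing time (a new reading comes with each control period).
- eyes.capture(name): name is "side" or "top"; returns the picture (420x560x3 uint8, red, green, blue); there is no depth.
- eyes.calibration(name): a dict with "fx", "fy", "cx", "cy" (pixels), "cam_to_world" (4x4, takes a point from camera to world coordinates). Camera axes: x right, y down, z forward; pixel columns grow to the right and rows downward; lengths in mm; the calibration is good to about 2 mm. A picture is of the moment at which its call begins. calibration takes no time and is no camera call.
- finish_job(): hands the job in; it is judged then, once.
The state is a dict: "time_s": time; "joints": joint angles; "dq": joint speeds; "tau": joint torques, N m; "eef_pos": TCP position; "ee_rot": TCP orientation; "force": force on the tool from outside, world axes, zero at the start; "wrist_torque": the same for the moment, N m; "grip_width": opening from 0.0 (shut) to 1.0 (fully open); "grip_force": force on a finger pad.
Only numpy, scipy, OpenCV 4.12 (cv2) and the standard library are available. Lean on these libraries where they do the work, as an engineer would, in place of code of your own. Each camera call takes 0.05 s, during which the arm holds its last target. There are 200 camera calls.

## Working session

There is one attempt and no reset: what is moved stays moved. The work goes in short steps, Python scripts to look and compute and a shell command to move; the robot and the scene stay as the last step left them, time stands still between calls to the robot, and variables do not carry over. Pictures are saved under pics/ and viewed, at most 10 in all, crops included, and the job is handed in when it is done.

```bash
ls; mkdir -p pics; python3 - <<'E'
from rig import sense, eyes
import cv2, numpy as np
for n in("side","top"):
    im=eyes.capture(n); cv2.imwrite(f"pics/{n}0.png",im[:,:,::-1]); c=eyes.calibration(n); print(n,c["fx"],c["fy"],c["cx"],c["cy"],np.round(c["cam_to_world"],3).tolist())
print(sense())
E
```

```text
pics
side 451.23846962435135 451.23846962435135 277.76456129876595 204.67904753527674 [[0.941, -0.222, 0.256, 302.184], [-0.338, -0.658, 0.673, -743.78], [0.019, -0.72, -0.694, 853.584], [0.0, 0.0, 0.0, 1.0]]
top 426.626092453444 426.626092453444 274.3355495778853 204.5120249279311 [[0.007, -0.985, 0.174, 400.373], [-1.0, -0.006, 0.005, -0.958], [-0.004, -0.174, -0.985, 1092.215], [0.0, 0.0, 0.0, 1.0]]
{'time_s': 0.1, 'joints': array([ 1.01658811e+00,  3.13387591e-01,  1.49837616e+00,  1.88587618e-05,
        1.33100171e+00, -2.23403085e-01]), 'dq': array([ 0.00145596, -0.00225507, -0.00175989,  0.00073076, -0.00101678,
       -0.00122637]), 'tau': array([ 1.66013939e-03, -4.12900794e+01, -2.60144162e+01, -1.86041934e-04,
        3.01771674e-03, -5.43165231e-05]), 'eef_pos': array([170.41100235, 496.33803339, 241.78993414]), 'ee_rot': array([-2.30772100e-04,  1.64651602e-01,  9.86351614e-01, -5.39167734e-04]), 'force': array([ 0.74189273, -0.32738231,  0.83772182]), 'wrist_torque': array([-0.00579591,  0.02812275,  0.00514423]), 'grip_force': 0.0, 'grip_width': 1.002523261353145}
```

View pics/top0.png

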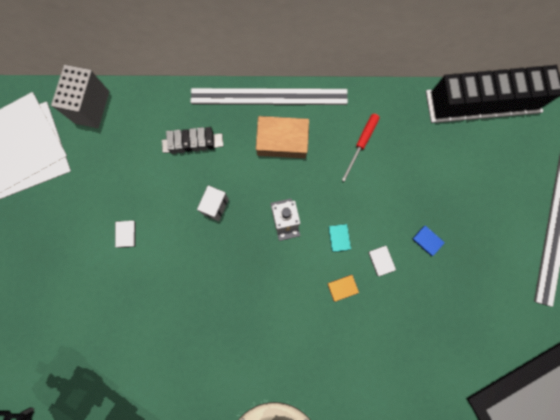

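View pics/side0.png

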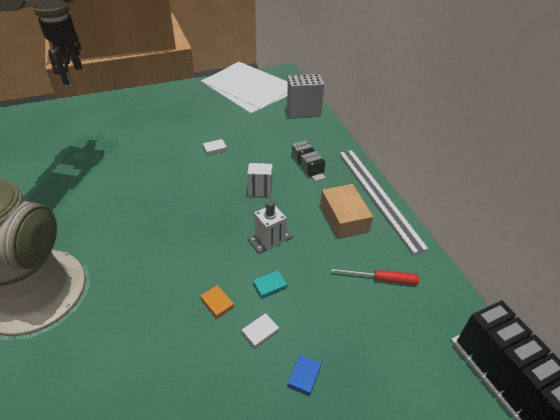

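Top view: bare aluminium plates are at (125,234) and (383,261). The look-alikes are turquoise (340,238), orange (343,288) and blue (429,240). The stand is at (212,203) and the cylinder with rod at (287,215). Side view: plates at (215,147) and (261,330), stand top at (261,169), rod at (270,212). Only the two white-grey ones fit "bare aluminium". I'll confirm this in one enlarged crop.

```bash
cat > h.py <<'E'
import cv2, numpy as np
from rig import sense, eyes
def ray(n,p):
    c=eyes.calibration(n); T=np.array(c["cam_to_world"]); p=np.atleast_2d(p).astype(float)
    d=np.c_[(p[:,0]-c["cx"])/c["fx"],(p[:,1]-c["cy"])/c["fy"],np.ones(len(p))]@T[:3,:3].T
    return T[:3,3],d
def plane(n,p,z):
    o,d=ray(n,p); return o+d*((z-o[2])/d[:,2])[:,None]
def tri(ps):  # {"side":(u,v),"top":(u,v)} -> point, gap
    A=np.zeros((3,3));b=np.zeros(3);L=[]
    for n,p in ps.items():
        o,d=ray(n,p); d=d[0]/np.linalg.norm(d[0]); M=np.eye(3)-np.outer(d,d); A+=M;b+=M@o;L.append((M,o))
    x=np.linalg.solve(A,b); return x,[np.linalg.norm(M@(x-o)) for M,o in L]
def proj(n,X):
    c=eyes.calibration(n); T=np.linalg.inv(np.array(c["cam_to_world"])); q=T[:3,:3]@X+T[:3,3]
    return np.array([c["fx"]*q[0]/q[2]+c["cx"],c["fy"]*q[1]/q[2]+c["cy"]])
def blob(im,uv,r,thr,ch=None):
    """bright region nearest uv: contour in pixels"""
    g=im.min(axis=2) # bare metal: all channels bright
    u,v=map(int,uv); m=np.zeros(g.shape,np.uint8); m[max(v-r,0):v+r,max(u-r,0):u+r]=(g[max(v-r,0):v+r,max(u-r,0):u+r]>thr)
    cs,_=cv2.findContours(m,cv2.RETR_EXTERNAL,cv2.CHAIN_APPROX_NONE)
    return max(cs,key=cv2.contourArea)[:,0,:]
def rect(n,cnt,z):
    w=plane(n,cnt,z)[:,:2].astype(np.float32); (c,s,a)=cv2.minAreaRect(w)
    if s[0]<s[1]: s=s[::-1]; a+=90
    a=(a+90)%180-90
    return np.round(c,1),np.round(s,1),round(a,1)   # a: direction of long side, deg
E
python3 - <<'E'
from h import *
t=cv2.imread("pics/top0.png"); s=cv2.imread("pics/side0.png")
def cr(im,u,v,r=33): return cv2.resize(im[v-r:v+r,u-r:u+r],(266,266),interpolation=cv2.INTER_CUBIC)
cv2.imwrite("pics/crop1.png",np.vstack([np.hstack([cr(t,125,234),cr(t,383,261),cr(t,212,203)]),np.hstack([cr(t,287,215),cr(s,261,175),cr(s,270,225)])]))
for nm,im,uv in(("top",t,(125,234)),("top",t,(383,261)),("side",s,(215,146)),("side",s,(261,329))):
  for thr in(120,150,180): 
    try:print(nm,uv,thr,rect(nm,blob(im,uv,22,thr),16))
    except Exception as e:print(nm,uv,thr,e)
for thr in (120,150,180):
  c=blob(t,(212,203),22,thr);print("stand top",cv2.minAreaRect(c),[rect("top",c,z) for z in(78,86,95)])
  c=blob(s,(261,168),18,thr);print("stand side",cv2.minAreaRect(c),[rect("side",c,z) for z in(78,86,95)])
E
```

```text
top (125, 234) 120 (array([513.8, 384. ]), array([67.8, 48.4]), 4.1)
top (125, 234) 150 (array([513.6, 385.5]), array([64.2, 45.8]), 3.7)
top (125, 234) 180 (array([513.8, 384. ]), array([62.7, 43.3]), 4.1)
top (383, 261) 120 (array([ 450. , -265.4]), array([67.6, 49.9]), 19.9)
top (383, 261) 150 (array([ 450.1, -265.4]), array([64.9, 46.9]), 19.9)
top (383, 261) 180 (array([ 450.1, -265.8]), array([62.6, 44.5]), 19.8)
side (215, 146) 120 (array([515. , 381.2]), array([65.3, 50.7]), 3.1)
side (215, 146) 150 (array([514.8, 381.9]), array([62.8, 45.4]), 4.3)
side (215, 146) 180 (array([514.4, 382.1]), array([61.6, 43.6]), 3.7)
side (261, 329) 120 (array([ 450.3, -268.8]), array([65.3, 47.1]), 19.8)
side (261, 329) 150 (array([ 450.5, -268.7]), array([63.6, 45.9]), 20.0)
side (261, 329) 180 (array([ 450. , -268.7]), array([62.3, 44. ]), 19.9)
stand top ((210.70689392089844, 200.5172576904297), (20.352500915527344, 27.96827507019043), 23.198589324951172) [(array([588. , 158.4]), array([67.3, 49.7]), -21.7), (array([586.5, 157.2]), array([66.8, 49.3]), -21.7), (array([584.8, 155.7]), arra
[... 555 characters left out ...]
), (23.87770652770996, 10.702159881591797), 2.726310968399048) [(array([589., 158.]), array([63.4, 45.3]), -22.7), (array([586. , 148.7]), array([62.8, 44.9]), -22.7), (array([582.7, 138.2]), array([62. , 44.3]), -22.7)]
stand top ((210.8453826904297, 200.5979461669922), (18.27623176574707, 25.992862701416016), 23.962486267089844) [(array([588. , 158.1]), array([62.6, 44.8]), -22.2), (array([586.5, 156.8]), array([62.1, 44.4]), -22.2), (array([584.9, 155.4]), array([61.6, 44. ]), -22.2)]
stand side ((259.5, 168.0), (10.0, 23.0), 90.0) [(array([589.6, 158.5]), array([62.3, 42.5]), -18.4), (array([586.6, 149.2]), array([61.6, 42. ]), -18.4), (array([583.3, 138.8]), array([60.9, 41.5]), -18.4)]
```

View pics/crop1.png

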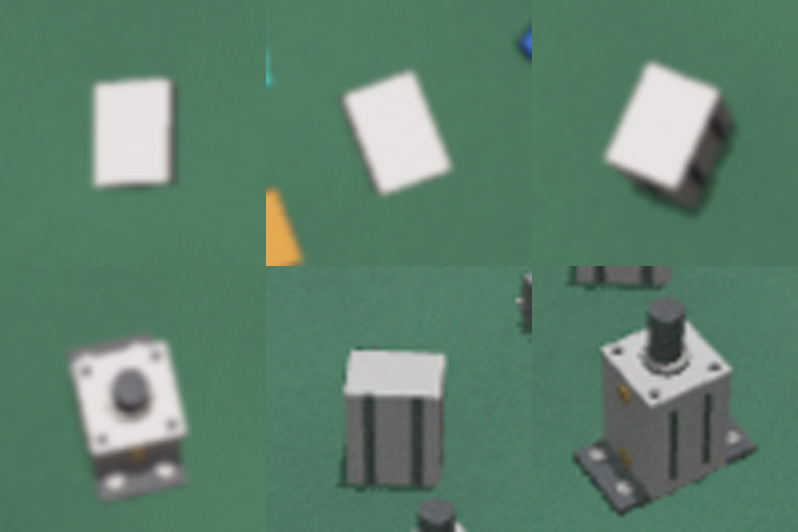

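Confirmed: both candidates are bare metal, 64 x 46 mm, so they are plate_a and plate_b. The two views differ by about 3 mm in y, so I average them. With that bias allowed for, the stand top is about 80 mm high. First move: above plate A.

```bash
cat >> h.py <<'E'
def to(x,y,z,yaw):
    """tool-frame shift (mm) then rz (rad) to reach x,y,z with tool y at world angle yaw deg (mod 180)"""
    from scipy.spatial.transform import Rotation as Ro
    s=sense(); q=s["ee_rot"]; R=Ro.from_quat([q[1],q[2],q[3],q[0]]).as_matrix()
    cur=np.degrees(np.arctan2(R[1,1],R[0,1])); d=(yaw-cur+90)%180-90
    print("t",round(s["time_s"],2),"pos",np.round(s["eef_pos"],1),"yaw",round(cur,1),"tilt",np.round(R[:2,2],3),"shift",np.round(R.T@(np.array([x,y,z])-s["eef_pos"]),1),"rz",round(-np.radians(d),3),"q6",round(s["joints"][5],2),"F",np.round(s["force"],1),"grip",round(s["grip_width"]*85.4,1),round(float(s["grip_force"]),1))
E
python3 -m jog '[[-0.045,0.0006,0,0,0,0,0.0854],[-0.045,0.0006,0,0,0,0,0.0854],[-0.045,0.0006,0,0,0,0,0.0854],[-0.045,0.0006,0,0,0,0,0.0854],[-0.045,0.0006,0,0,0,0,0.0854]]' 20 >/dev/null
python3 -m jog '[[-0.045,0.0006,0,0,0,0,0.0854],[-0.045,0.0006,0,0,0,0,0.0854],[-0.045,0.0006,0,0,0,0,0.0854],[0,0,0.04,0,0,-0.1,0.0854],[0,0,0.04,0,0,-0.1,0.0854]]' >/dev/null
python3 -m jog '[[0,0,0.04,0,0,-0.1,0.0854],[0,0,0.02,0,0,-0.1,0.0854],[0,0,0,0,0,0,0.0854],[0,0,0,0,0,0,0.0854]]'
python3 - <<'E'
from h import *
to(514.2,383.2,13,94)
t=cv2.imread("pics/top0.png"); s=cv2.imread("pics/side0.png")
# rod grip (dark) and cylinder top
for n,im,uv,zz in(("top",t,(287,213),127),("side",s,(270,206),127)):
    g=im.max(axis=2); m=np.zeros(g.shape,np.uint8);u,v=uv;m[v-11:v+11,u-11:u+11]=g[v-11:v+11,u-11:u+11]<100
    cs,_=cv2.findContours(m,0,1); c=max(cs,key=cv2.contourArea); print(n,"dark",cv2.boundingRect(c),[np.round(plane(n,cv2.minAreaRect(c)[0],z),1) for z in (91,109,127)])
for n,im,uv in(("top",t,(287,213)),("side",s,(270,219))):
    print(n,"cyl",[rect(n,blob(im,uv,18,k),85) for k in(120,150,180)])
E
```

```text
time_s: 1.5
eef_pos: [512.9, 384.3, 103.0]
ee_rot: [0.0, -0.033, 0.999, 0.0]
force: [1.0, -0.1, 0.6]
grip_width: 0.999
grip_force: 0.0
t 1.5 pos [512.9 384.3 103. ] yaw 93.8 tilt [0.001 0.   ] shift [-1.2 -1.2 90. ] rz -0.003 q6 -1.18 F [ 1.  -0.1  0.6] grip 85.3 0.0
top dark (283, 215, 7, 4) [array([[548.2, -23.5,  91. ]]), array([[545.5, -23.1, 109. ]]), array([[542.9, -22.7, 127. ]])]
side dark (265, 202, 10, 15) [array([[559.2, -12.1,  91. ]]), array([[553.1, -29.4, 109. ]]), array([[547.1, -46.6, 127. ]])]
top cyl [(array([556.4, -22.2]), array([63.1, 60.3]), 13.3), (array([555.8, -22.3]), array([59.7, 57.9]), 13.0), (array([555.9, -22.4]), array([57.3, 55.1]), 13.0)]
side cyl [(array([555.4, -24.9]), array([58.5, 57.9]), -77.0), (array([555.4, -25. ]), array([56.8, 55.6]), 13.3), (array([554.5, -24.7]), array([54.9, 52.9]), -74.3)]
```

```bash
python3 -m jog '[[-0.0012,-0.0012,0.04,0,0,0,0.0854],[0,0,0.03,0,0,0,0.0854],[0,0,0.013,0,0,0,0.0854],[0,0,0.007,0,0,0,0.0854],[0,0,0,0,0,0,0.0854]]'
python3 -m jog '[[0,0,0,0,0,0,0.06],[0,0,0,0,0,0,0.03],[0,0,0,0,0,0,0.03],[0,0,0,0,0,0,0.03],[0,0,0,0,0,0,0.03]]' 40
python3 - <<'E'
from h import *
to(514.2,383.2,13,94)
E
```

```text
time_s: 2.0
eef_pos: [514.3, 383.4, 13.2]
ee_rot: [0.001, -0.034, 0.999, 0.0]
force: [0.1, 0.1, -0.0]
grip_width: 0.996
grip_force: 0.0
time_s: 2.5
eef_pos: [514.4, 383.3, 13.5]
ee_rot: [0.001, -0.035, 0.999, 0.0]
force: [-0.9, -1.6, 5.7]
grip_width: 0.528
grip_force: 41.8
t 2.5 pos [514.4 383.3  13.5] yaw 94.0 tilt [0.002 0.001] shift [ 0.2 -0.1  0.5] rz -0.001 q6 -1.18 F [-0.9 -1.6  5.7] grip 45.1 41.8
```

```bash
python3 -m jog '[[0,0,-0.005,0,0,0,0.03],[0,0,-0.02,0,0,0,0.03],[0,0,-0.035,0,0,0,0.03],[0,0,-0.04,0,0,0,0.03],[0,0,-0.02,0,0,0,0.03]]'
python3 -m jog '[[0,0,0,0,0,0.089,0.03],[0,0,0,0,0,0.089,0.03],[0,0,0,0,0,0.089,0.03],[0,0,0,0,0,0.089,0.03],[0,0,0,0,0,0.089,0.03]]' >/dev/null
python3 - <<'E'
from h import *
to(587.9,156.6,98,68.5)
E
```

```text
time_s: 3.0
eef_pos: [514.6, 383.5, 136.1]
ee_rot: [0.002, -0.035, 0.999, 0.001]
force: [0.6, -0.4, -1.4]
grip_width: 0.525
grip_force: 41.4
t 3.5 pos [513.7 382.9 132.3] yaw 68.3 tilt [-0.001 -0.   ] shift [-152.8 -182.7   34.3] rz -0.004 q6 -0.73 F [ 0.3 -0.3 -1.7] grip 44.9 41.3
```

```bash
python3 -m jog '[[-0.0155,-0.0185,0,0,0,0,0.03],[-0.030,-0.036,0,0,0,0,0.03],[-0.03,-0.036,0,0,0,0,0.03],[-0.03,-0.036,0,0,0,0,0.03],[-0.030,-0.036,0,0,0,0,0.03]]' >/dev/null
python3 -m jog '[[-0.0125,-0.015,0,0,0,0,0.03],[-0.0048,-0.0052,0.01,0,0,0,0.03],[0,0,0.01,0,0,0,0.03],[0,0,0,0,0,0,0.03],[0,0,0,0,0,0,0.03]]' >/dev/null
python3 - <<'E'
from h import *
to(587.9,156.6,98,68.5)
for n in("top","side"):
    im=eyes.capture(n); cv2.imwrite(f"pics/{n}1.png",im[:,:,::-1])
t,s=(cv2.imread(f"pics/{n}1.png") for n in("top","side"))
cr=lambda im,u,v,r:cv2.resize(im[v-r:v+r,u-r:u+r],(400,400),interpolation=cv2.INTER_CUBIC)
cv2.imwrite("pics/crop2.png",np.hstack([cr(t,212,200,40),cr(s,261,165,40)]))
E
```

```text
t 4.5 pos [588.3 158.4 111.8] yaw 68.6 tilt [-0.001  0.   ] shift [-0.3 -1.8 13.8] rz 0.001 q6 -1.13 F [ 1.2  0.2 -2. ] grip 45.1 41.4
```

View pics/crop2.png

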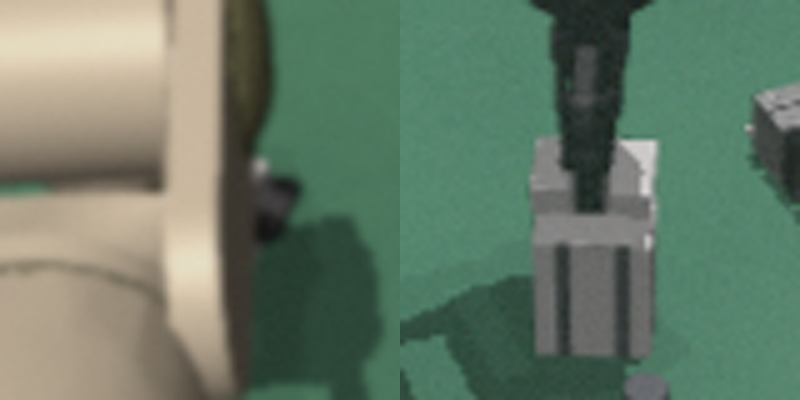

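The side crop shows the plate hovering square above the stand, with left edges in line (about x 533 in the crop). The arm hides the top view. I'll correct by 1.8 mm and go down slowly until contact.

```bash
python3 -m jog '[[-0.0003,-0.0018,0.008,0,0,0,0.03],[0,0,0.005,0,0,0,0.03],[0,0,0,0,0,0,0.03]]' | egrep 'eef|force'
for i in 1 2 3 ; do python3 -m jog '[[0,0,0.0015,0,0,0,0.03],[0,0,0,0,0,0,0.03]]' | egrep 'eef|force'; done
```

```text
eef_pos: [588.0, 155.2, 98.2]
force: [-0.2, 0.6, -1.5]
grip_force: 41.4
eef_pos: [588.6, 155.2, 97.7]
force: [0.4, 0.7, -1.7]
grip_force: 41.4
eef_pos: [588.5, 155.2, 96.2]
force: [0.7, -0.4, -1.0]
grip_force: 41.4
eef_pos: [588.5, 155.2, 94.6]
force: [-0.6, 0.3, -1.7]
grip_force: 41.4
```

```bash
python3 -m jog '[[0.0011,0.0011,0,0,0,0,0.03],[0,0,0,0,0,0,0.03]]' | egrep 'eef|force'
for i in 1 2 3 4; do python3 -m jog '[[0,0,0.001,0,0,0,0.03],[0,0,0,0,0,0,0.03]]' | egrep 'eef|^force'; done
```

```text
eef_pos: [587.9, 156.8, 94.8]
force: [0.7, -0.1, -0.8]
grip_force: 41.4
eef_pos: [588.0, 156.7, 93.9]
force: [0.3, 0.3, -1.2]
eef_pos: [588.0, 156.7, 93.8]
force: [-3.9, -0.9, 6.8]
eef_pos: [588.0, 156.7, 93.8]
force: [-6.7, -1.3, 14.0]
eef_pos: [588.1, 156.7, 93.7]
force: [-11.2, -1.9, 21.7]
```

Contact at z 93.8, so the stand top is about 80.4 mm. Ease off, release, retreat and look.

```bash
python3 -m jog '[[0,0,-0.002,0,0,0,0.03],[0,0,0,0,0,0,0.06],[0,0,0,0,0,0,0.08],[0,0,0,0,0,0,0.08]]' | egrep 'eef|force'
python3 -m jog '[[0,0,-0.02,0,0,0,0.08],[0,0,-0.04,0,0,0,0.08],[0,0,-0.05,0,0,0,0.08],[0.04,0,0,0,0,0,0.08],[0.04,0,0,0,0,0,0.08]]' >/dev/null
python3 -m jog '[[0.045,0,0,0,0,-0.145,0.08],[0.045,0,0,0,0,-0.145,0.08],[0.045,0,0,0,0,-0.145,0.08],[0,-0.045,0,0,0,-0.145,0.08],[0,-0.045,0,0,0,-0.145,0.08]]' >/dev/null
python3 - <<'E'
from h import *
to(450.2,-267.1,120,109.9)
for n in("top","side"):
    im=eyes.capture(n); cv2.imwrite(f"pics/{n}2.png",im[:,:,::-1])
t,s=(cv2.imread(f"pics/{n}2.png") for n in("top","side"))
cr=lambda im,u,v,r:cv2.resize(im[v-r:v+r,u-r:u+r],(400,400),interpolation=cv2.INTER_CUBIC)
cv2.imwrite("pics/crop3.png",np.hstack([cr(t,212,200,25),cr(s,261,168,25)]))
E
```

```text
eef_pos: [587.9, 156.6, 92.5]
force: [0.4, -0.1, 0.3]
grip_force: 0.0
t 7.9 pos [391.8 139.7 203.1] yaw 108.3 tilt [ 0.001 -0.   ] shift [  72.4 -404.5   83.2] rz -0.028 q6 -1.83 F [ 0.5 -0.1  0.1] grip 80.1 0.0
```

View pics/crop3.png

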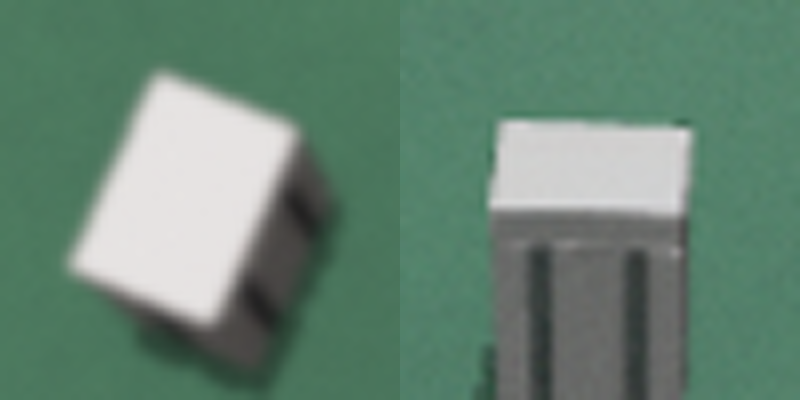

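The plate is nearly flush: in the side crop, left edges are at x≈491 vs 496 (8x zoom). A thin bright stand strip at y≈245 suggests it sits about 1-2 mm back. Measure it.

```bash
python3 - <<'E'
from h import *
for n,uv0,uv in(("top",(211,200),(210,198)),("side",(260,168),(260,163))):
    a=cv2.imread(f"pics/{n}0.png");b=cv2.imread(f"pics/{n}2.png")
    for k in(130,150,170):print(n,k,"stand",rect(n,blob(a,uv0,20,k),80.4),"plate",rect(n,blob(b,uv,20,k),96.4))
E
```

```text
top 130 stand (array([587.6, 158. ]), array([66.7, 48.6]), -22.2) plate (array([587.6, 158.4]), array([66.2, 49.1]), -21.7)
top 150 stand (array([587.8, 158. ]), array([64.9, 47.1]), -21.4) plate (array([587.4, 158.5]), array([64.9, 47.1]), -21.7)
top 170 stand (array([587.6, 157.8]), array([63.6, 45.3]), -22.2) plate (array([587.6, 158.3]), array([63.6, 45.3]), -21.7)
side 130 stand (array([588.3, 153.7]), array([67.1, 46.5]), -18.4) plate (array([588.8, 155.1]), array([66.7, 46.7]), -18.4)
side 150 stand (array([588.1, 155.2]), array([63.2, 45.2]), -22.7) plate (array([588.3, 155.5]), array([63.9, 45.9]), -22.1)
side 170 stand (array([588.2, 154.7]), array([61.7, 44.1]), -22.5) plate (array([588.6, 155.8]), array([62.9, 44.6]), -22.9)
```

Plate 1 is within about 0.5 mm of flush. Now to plate B.

```bash
python3 -m jog '[[0.003,-0.02,0,0,0,-0.028,0.08],[0.008,-0.045,0,0,0,0,0.08],[0.008,-0.045,0,0,0,0,0.08],[0.008,-0.045,0,0,0,0,0.08],[0.008,-0.045,0,0,0,0,0.08]]' >/dev/null
python3 -m jog '[[0.008,-0.045,0,0,0,0,0.08],[0.008,-0.045,0,0,0,0,0.08],[0.008,-0.045,0,0,0,0,0.08],[0.008,-0.045,0,0,0,0,0.08],[0.005,-0.025,0.02,0,0,0,0.08]]' >/dev/null
python3 -m jog '[[0,0,0.045,0,0,0,0.08],[0,0,0.045,0,0,0,0.08],[0,0,0.025,0,0,0,0.08],[0,0,0,0,0,0,0.08],[0,0,0,0,0,0,0.08]]' >/dev/null
python3 - <<'E'
from h import *
to(450.2,-267.1,13.2,109.9)
E
```

```text
t 9.5 pos [ 459.5 -266.6   68.6] yaw 109.3 tilt [ 0.001 -0.   ] shift [ 8.9  2.7 55.4] rz -0.01 q6 -2.66 F [ 0.3 -1.   0.6] grip 80.0 0.0
```

```bash
python3 -m jog '[[0.0089,0.0027,0.01,0,0,-0.01,0.08],[0,0,0.025,0,0,0,0.08],[0,0,0.014,0,0,0,0.08],[0,0,0.006,0,0,0,0.08],[0,0,0,0,0,0,0.08]]' | egrep 'eef|force'
python3 -m jog '[[0,0,0,0,0,0,0.06],[0,0,0,0,0,0,0.03],[0,0,0,0,0,0,0.03],[0,0,0,0,0,0,0.03],[0,0,0,0,0,0,0.03]]' 40
python3 - <<'E'
from h import *
to(450.2,-267.1,13.2,109.9)
E
```

```text
eef_pos: [450.2, -267.3, 13.8]
force: [0.3, 0.8, 0.6]
grip_force: 0.0
time_s: 10.5
eef_pos: [450.0, -267.3, 14.0]
ee_rot: [0.0, -0.173, 0.985, -0.001]
force: [-0.8, 1.8, 6.8]
grip_width: 0.524
grip_force: 41.2
t 10.5 pos [ 450.  -267.3   14. ] yaw 109.9 tilt [ 0.001 -0.001] shift [-0.2  0.2  0.8] rz 0.001 q6 -2.68 F [-0.8  1.8  6.8] grip 44.7 41.2
```

```bash
python3 -m jog '[[0,0,-0.005,0,0,0,0.03],[0,0,-0.025,0,0,0,0.03],[0,0,-0.04,0,0,0,0.03],[0,0,-0.045,0,0,0,0.03],[0,0,-0.045,0,0,0,0.03]]' >/dev/null
python3 -m jog '[[0,0,-0.03,0,0,0.103,0.03],[0,0,0,0,0,0.103,0.03],[0,0,0,0,0,0.103,0.03],[0,0,0,0,0,0.103,0.03],[0,0,0,0,0,0.103,0.03]]' >/dev/null
python3 -m jog '[[0,0,0,0,0,0.103,0.03],[0,0,0,0,0,0.104,0.03],[0,0,0,0,0,0,0.03]]' >/dev/null
python3 - <<'E'
from h import *
to(587.9,156.4,120,68.4)
E
```

```text
t 11.8 pos [ 449.5 -266.9  203.1] yaw 68.5 tilt [ 0. -0.] shift [ 26.2 444.6  83.1] rz 0.002 q6 -1.96 F [-0.4 -0.  -1.7] grip 44.9 41.5
```

```bash
python3 -m jog '[[0.001,0.02,0,0,0,0,0.03],[0.002,0.04,0,0,0,0,0.03],[0.003,0.045,0,0,0,0,0.03],[0.003,0.045,0,0,0,0,0.03],[0.003,0.045,0,0,0,0,0.03]]' >/dev/null
python3 -m jog '[[0.003,0.045,0,0,0,0,0.03],[0.003,0.045,0,0,0,0,0.03],[0.003,0.045,0,0,0,0,0.03],[0.003,0.045,0,0,0,0,0.03],[0.002,0.035,0,0,0,0,0.03]]' >/dev/null
python3 -m jog '[[0.0002,0.022,0,0,0,0,0.03],[0,0.0126,0.01,0,0,0,0.03],[0,0,0.04,0,0,0,0.03],[0,0,0.02,0,0,0,0.03],[0,0,0,0,0,0,0.03]]' >/dev/null
python3 - <<'E'
from h import *
to(587.9,156.4,114,68.4)
E
```

```text
t 13.3 pos [585.9 155.8 129.4] yaw 68.6 tilt [-0.007 -0.001] shift [-1.7  1.4 15.3] rz 0.004 q6 -1.13 F [-0.4 -0.5 -1.5] grip 45.0 41.5
```

```bash
python3 -m jog '[[-0.0012,0.001,0.008,0,0,0.003,0.03],[0,0,0.006,0,0,0,0.03],[0,0,0,0,0,0,0.03],[0,0,0,0,0,0,0.03]]' >/dev/null
python3 - <<'E'
from h import *
to(587.9,156.4,112,68.4)
E
```

```text
t 13.7 pos [589.4 156.8 119.4] yaw 68.4 tilt [0.001 0.   ] shift [ 1.2 -1.   7.4] rz 0.0 q6 -1.13 F [ 1.1  0.9 -1. ] grip 45.1 41.5
```

```bash
python3 -m jog '[[0.0012,-0.001,0.004,0,0,0,0.03],[0,0,0,0,0,0,0.03],[0,0,0,0,0,0,0.03]]' >/dev/null
python3 - <<'E'
from h import *
to(587.9,156.4,112,68.4)
E
```

```text
t 14.0 pos [587.6 156.5 114.9] yaw 68.4 tilt [ 0. -0.] shift [-0.3  0.1  2.9] rz 0.0 q6 -1.13 F [ 0.3 -0.3 -0.9] grip 44.7 41.5
```

```bash
python3 -m jog '[[-0.0003,0,0.0025,0,0,0,0.03],[0,0,0,0,0,0,0.03],[0,0,0,0,0,0,0.03]]' | egrep 'eef|^force'
for i in 1 2 3 4; do o=$(python3 -m jog '[[0,0,0.001,0,0,0,0.03],[0,0,0,0,0,0,0.03]]' | egrep 'eef|^force'); echo "$o"; done
```

```text
eef_pos: [587.9, 156.3, 112.3]
force: [0.0, -0.9, -1.5]
eef_pos: [587.9, 156.4, 111.2]
force: [-0.0, 0.6, -2.7]
eef_pos: [588.0, 156.3, 110.4]
force: [0.1, 0.8, -1.3]
eef_pos: [588.0, 156.3, 110.3]
force: [-3.8, -1.0, 6.6]
eef_pos: [588.0, 156.3, 110.3]
force: [-6.6, -0.9, 14.1]
```

```bash
python3 -m jog '[[0,0,-0.0015,0,0,0,0.03],[0,0,0,0,0,0,0.06],[0,0,0,0,0,0,0.08],[0,0,0,0,0,0,0.08]]' | egrep 'eef|force'
python3 -m jog '[[0,0,-0.02,0,0,0,0.08],[0,0,-0.04,0,0,0,0.08],[0,0,-0.05,0,0,0,0.08],[0.04,0,0,0,0,0,0.08],[0.045,0,0,0,0,0,0.08]]' >/dev/null
python3 -m jog '[[0.045,0,0,0,0,0,0.08],[0.045,0,0,0,0,0,0.08],[0.045,0,0,0,0,0,0.08],[0,0,0,0,0,0,0.08]]' >/dev/null
python3 - <<'E'
from h import *
to(555.6,-23.5,200,90)
for n in("top","side"):
    im=eyes.capture(n); cv2.imwrite(f"pics/{n}3.png",im[:,:,::-1])
for n,uv0,uv in(("top",(211,200),(210,196)),("side",(260,168),(260,156))):
    a=cv2.imread(f"pics/{n}2.png");b=cv2.imread(f"pics/{n}3.png")
    for k in(130,150,170):print(n,k,"plate2",rect(n,blob(b,uv,20,k),112.4))
t,s=(cv2.imread(f"pics/{n}3.png") for n in("top","side"))
cr=lambda im,u,v,r:cv2.resize(im[v-r:v+r,u-r:u+r],(400,400),interpolation=cv2.INTER_CUBIC)
cv2.imwrite("pics/crop4.png",np.hstack([cr(t,212,200,25),cr(s,261,168,25)]))
E
```

```text
eef_pos: [587.9, 156.3, 109.6]
force: [0.2, 0.6, 0.4]
grip_force: 0.0
t 16.4 pos [379.6 238.7 220.1] yaw 68.6 tilt [-0.001  0.   ] shift [-259.6 -179.9   19.8] rz -0.373 q6 -0.9 F [ 0.5 -0.2 -0.2] grip 80.0 0.0
top 130 plate2 (array([587.4, 158.2]), array([66.1, 49.1]), -21.7)
top 150 plate2 (array([587.4, 158.2]), array([65.2, 47.1]), -21.7)
top 170 plate2 (array([587.4, 158.1]), array([63.5, 45.6]), -21.4)
side 130 plate2 (array([588. , 154.1]), array([65.7, 48.2]), -23.5)
side 150 plate2 (array([587.3, 154.5]), array([63.5, 42.5]), -18.4)
side 170 plate2 (array([587.4, 154.5]), array([63.3, 42.5]), -18.4)
```

View pics/crop4.png

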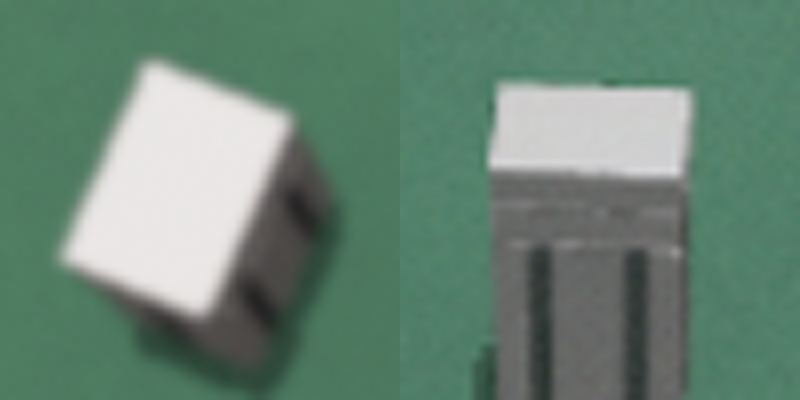

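Both plates are flush and square: the second measures (587.4,158.2) against the stand's (587.6,158), and its edges line up in the side crop. The pile top is 112.4 mm, so the rod must rise 27.4 mm. Now go above the rod.

```bash
python3 -m jog '[[-0.019,-0.0135,0,0,0,0,0.06],[-0.036,-0.025,0,0,0,0,0.06],[-0.036,-0.025,0,0,0,0,0.06],[-0.036,-0.025,0,0,0,0,0.06],[-0.036,-0.025,0,0,0,0,0.06]]' >/dev/null
python3 -m jog '[[-0.036,-0.025,0,0,0,0,0.06],[-0.036,-0.025,0,0,0,0,0.06],[-0.016,-0.011,0,0,0,0,0.06],[-0.008,-0.005,0.02,0,0,0,0.06],[0,0,0.03,0,0,0,0.06]]' >/dev/null
python3 -m jog '[[0,0,0.01,0,0,0,0.06],[0,0,0,0,0,0,0.06],[0,0,0,0,0,0,0.06]]' >/dev/null
python3 - <<'E'
from h import *
to(555.6,-23.5,106,68.5)
E
```

```text
t 17.8 pos [558.7 -25.2 160.9] yaw 68.4 tilt [ 0.001 -0.   ] shift [ 3.6  0.4 54.9] rz -0.002 q6 -1.45 F [-0.8  0.4  0.6] grip 59.9 0.0
```

```bash
python3 -m jog '[[0.0036,0.0004,0.015,0,0,0,0.06],[0,0,0.02,0,0,0,0.06],[0,0,0.014,0,0,0,0.06],[0,0,0.006,0,0,0,0.06],[0,0,0,0,0,0,0.06]]' | egrep 'eef|force'
python3 -m jog '[[0,0,0,0,0,0,0.05],[0,0,0,0,0,0,0.04]]' >/dev/null
python3 - <<'E'
from h import *
to(555.6,-23.5,106,68.5)
s=eyes.capture("side")[:,:,::-1]
cv2.imwrite("pics/crop5.png",cv2.resize(s[160:260,215:325],(770,700))[:600])
E
```

```text
eef_pos: [555.2, -23.2, 105.4]
force: [0.1, -1.0, 0.2]
grip_force: 0.0
t 18.5 pos [555.4 -23.3 105.9] yaw 68.4 tilt [ 0.002 -0.   ] shift [-0.2 -0.1 -0.1] rz -0.002 q6 -1.45 F [ 0.   0.2 -0.1] grip 40.2 0.0
```

View pics/crop5.png

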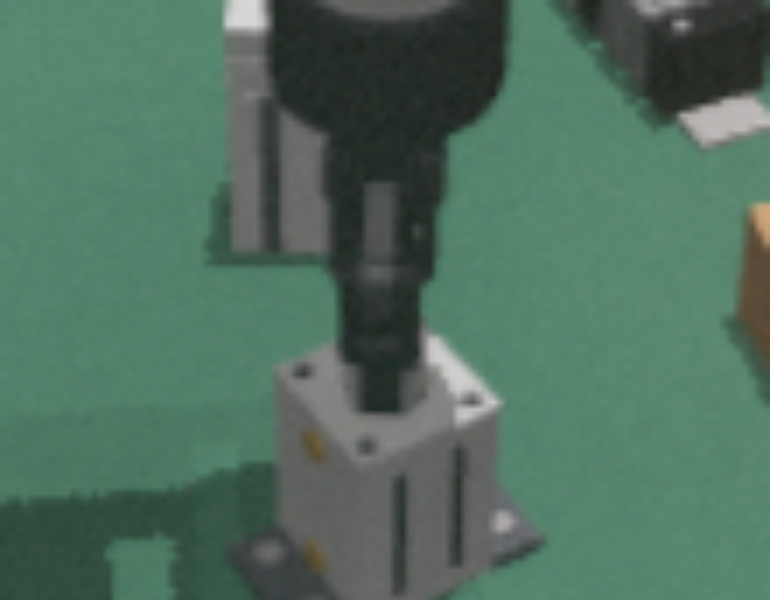

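The fingers straddle the grip (crop centre about (380,370)) above the flange. Close gently and watch the side force.

```bash
python3 -m jog '[[0,0,0,0,0,0,0.03],[0,0,0,0,0,0,0.024],[0,0,0,0,0,0,0.015],[0,0,0,0,0,0,0.015],[0,0,0,0,0,0,0.015]]' 20
python3 - <<'E'
from h import *
to(555.6,-23.5,106,68.5); s=sense(); print(s["wrist_torque"])
E
```

```text
time_s: 19.05
eef_pos: [555.0, -23.4, 105.1]
ee_rot: [0.0, 0.187, 0.982, -0.0]
force: [-1.2, -1.2, 5.4]
grip_width: 0.252
grip_force: 20.9
t 19.05 pos [555.  -23.4 105.1] yaw 68.4 tilt [ 0. -0.] shift [-0.6  0.2 -0.9] rz -0.002 q6 -1.45 F [-1.2 -1.2  5.4] grip 21.5 20.9
[-0.27059849  0.3023908   0.04898329]
```

```bash
for i in 1 2 3; do python3 -m jog '[[0,0,0,0,0,0,0.015],[0,0,0,0,0,0,0.015]]' 60 | egrep 'eef|force'; done
for i in 1 2 3 4; do python3 -m jog '[[0,0,-0.0015,0,0,0,0.015],[0,0,0,0,0,0,0.015]]' | egrep 'eef|^force'; done
```

```text
eef_pos: [555.0, -23.4, 105.3]
force: [-1.8, -1.5, 4.9]
grip_force: 58.4
eef_pos: [555.0, -23.4, 105.2]
force: [-3.0, -1.7, 5.7]
grip_force: 58.4
eef_pos: [555.0, -23.4, 105.2]
force: [-2.2, -1.1, 4.8]
grip_force: 58.4
eef_pos: [554.7, -23.3, 106.0]
force: [-0.5, -3.0, -1.5]
eef_pos: [554.7, -23.3, 107.6]
force: [-1.0, -2.3, -3.9]
eef_pos: [554.8, -23.3, 109.3]
force: [0.2, -3.8, -3.0]
eef_pos: [554.8, -23.3, 111.0]
force: [0.1, -3.5, -3.5]
```

```bash
python3 -m jog '[[-0.0001,-0.0003,-0.002,0,0,0,0.015],[0,0,-0.002,0,0,0,0.015],[0,0,0,0,0,0,0.015]]' | egrep 'eef|^force'
python3 -m jog '[[0,0,-0.003,0,0,0,0.015],[0,0,-0.003,0,0,0,0.015],[0,0,0,0,0,0,0.015]]' | egrep 'eef|^force'
python3 - <<'E'
from h import *
to(554.9,-23.5,132.6,68.4)
E
```

```text
eef_pos: [555.0, -23.4, 115.3]
force: [-1.2, -0.7, -1.5]
eef_pos: [555.1, -23.5, 121.4]
force: [0.1, -0.7, -2.1]
t 21.05 pos [555.1 -23.5 121.4] yaw 68.4 tilt [0.001 0.   ] shift [  0.1  -0.1 -11.2] rz 0.0 q6 -1.45 F [ 0.1 -0.7 -2.1] grip 20.5 58.9
```

```bash
python3 -m jog '[[0,0,-0.003,0,0,0,0.015],[0,0,-0.003,0,0,0,0.015],[0,0,-0.003,0,0,0,0.015],[0,0,-0.002,0,0,0,0.015],[0,0,0,0,0,0,0.015]]' | egrep 'eef|force'
python3 -m jog '[[0,0,0,0,0,0,0.015],[0,0,0,0,0,0,0.015],[0,0,0,0,0,0,0.015]]'
python3 - <<'E'
from h import *
to(554.9,-23.5,132.6,68.4)
im=eyes.capture("side")[:,:,::-1]; cv2.imwrite("pics/side4.png",im)
cv2.imwrite("pics/crop6.png",cv2.resize(im[140:250,220:330],(600,600),interpolation=cv2.INTER_CUBIC))
# flange underside centre predicted pixels
for h in(109.4,112.4,115.4): print(h,(proj("side",np.array([554.9,-25,h]))-[220,140])*600/110)
E
```

```text
eef_pos: [555.1, -23.5, 132.2]
force: [-0.2, 0.7, -2.8]
grip_force: 58.9
time_s: 21.85
eef_pos: [554.8, -23.5, 131.8]
ee_rot: [-0.0, 0.187, 0.982, 0.0]
force: [-0.1, -0.2, -3.0]
grip_width: 0.24
grip_force: 58.9
t 21.85 pos [554.8 -23.5 131.8] yaw 68.4 tilt [-0.  0.] shift [-0.   0.  -0.8] rz 0.0 q6 -1.45 F [-0.1 -0.2 -3. ] grip 20.5 58.9
109.4 [270.57072075 368.07408953]
112.4 [270.61675565 363.10387943]
115.4 [270.66297128 358.11415611]
```

View pics/crop6.png

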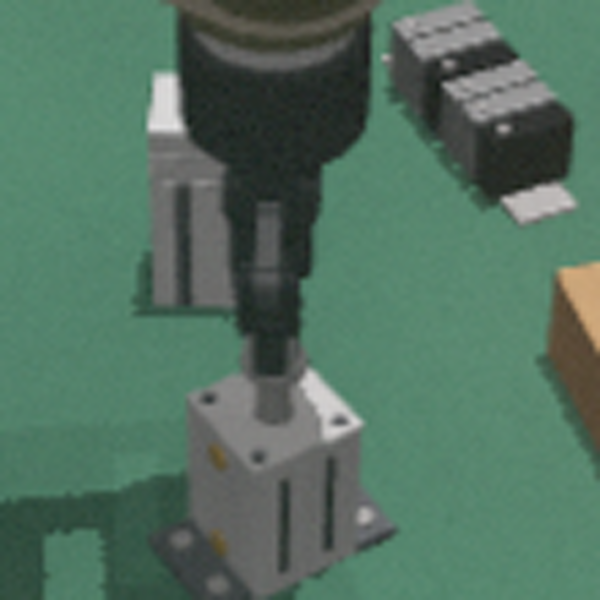

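The rod hangs free and vertical: side force is about 0 and weight 3 N. The flange is clear of the cylinder at crop (270,370), and the shank is still in the bore. Last 0.8 mm up.

```bash
python3 -m jog '[[0,0,-0.0008,0,0,0,0.015],[0,0,0,0,0,0,0.015],[0,0,0,0,0,0,0.015],[0,0,0,0,0,0,0.015]]' >/dev/null
python3 - <<'E'
from h import *
to(554.9,-23.5,132.6,68.4)
a,b=cv2.imread("pics/side0.png"),cv2.imread("pics/side4.png")
for n,i in(("before",a),("after",b)):
    for u in(266,274): print(n,u,i[198:238,u].min(axis=1).tolist())
for h in(85,111.8): print(h,proj("side",np.array([554.9,-25,h])))
E
```

```text
t 22.3 pos [554.9 -23.5 132.6] yaw 68.4 tilt [-0. -0.] shift [-0.  0.  0.] rz -0.0 q6 -1.45 F [-0.5  0.3 -3.1] grip 20.5 58.9
before 266 [74, 76, 81, 93, 92, 92, 66, 51, 49, 65, 85, 83, 82, 73, 58, 57, 70, 94, 102, 86, 137, 192, 197, 199, 177, 135, 137, 189, 156, 103, 90, 92, 91, 93, 92, 94, 93, 92, 93, 95]
before 274 [77, 77, 79, 87, 85, 83, 61, 78, 83, 82, 83, 114, 121, 101, 97, 121, 145, 161, 135, 90, 176, 197, 198, 198, 201, 141, 96, 92, 93, 91, 92, 90, 95, 93, 92, 92, 95, 93, 92, 95]
after 266 [31, 37, 36, 54, 61, 62, 61, 59, 65, 63, 73, 86, 111, 122, 123, 120, 118, 111, 114, 127, 128, 130, 128, 129, 114, 87, 91, 125, 112, 102, 99, 96, 99, 99, 99, 98, 98, 102, 102, 99]
after 274 [41, 38, 42, 46, 70, 74, 76, 84, 96, 95, 90, 88, 122, 129, 132, 128, 127, 123, 127, 129, 129, 127, 128, 129, 129, 111, 100, 102, 98, 98, 100, 98, 101, 101, 103, 101, 98, 100, 98, 100]
85 [269.53719568 214.76110338]
111.8 [269.61138128 206.75157112]
```

The flange edge moved up 8 px (217→209), as predicted for 26.8 mm, so the rod did not slip. It now stands at +27.4 mm. Hand in.

```bash
python3 -c "
from rig import finish_job; print(finish_job())"
```

```text
the job is handed in; nothing more can be done
None
```

I handed the job in: both plates are stacked on the stand within about 0.5 mm of flush, and the arm is holding the rod vertical and unloaded sideways, its flange lifted 27.4 mm to the measured pile top (112.4 mm).

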